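Rebuild two trolley stub axles

ROBOT

A 6-joint arm with a two-finger parallel gripper is mounted at the origin on the work surface. World frame = base frame: x ahead of the robot, y to its left, z up, the work surface at z = 0. Lengths are in m, angles in rad, forces in N, time in s.
With the tool pointing down it reaches from about 0.225 to 0.875 m from the base axis. Payload 3.4 kg.
Tool frame: the origin (TCP) lies at the very end of the fingers, on their centre line; the grasp point (between the pads) lies 19 mm behind it; z points along the fingers, x is the direction in which the jaws open and shut, and the axes are right-handed (so a half turn about z gives the same grasp; the last joint's range is limited). The gripper opens to 85 mm and grips with 20 to 120 N. Pads are 22 mm wide; open, the fingers measure 114 mm over their backs; the gripper's body (76 mm by 85 mm) begins 54 mm behind the grasp point. The pads swing forward as they close: fully open they stand 13 mm farther back than shut.
Start: joints at [-1.411, 0.276, 1.505, -0, 1.361, -0.121], TCP at [0.159, -0.553, 0.231] pointing down, gripper open.
Joint ranges: [-2.89, 2.89], [-0.75, 2.08], [0.22, 2.7], [-1.18, 4.32], [0.11, 2.71], [-2.7, 2.7]. Speed limits (rad/s): [2.57, 2.57, 3.14, 3.14, 3.14, 3.14].

INTERFACE

Orientations are given as a unit quaternion [w, x, y, z].
In Python, from rig import manip gives the robot as it stands.
- The arm moves only by the tool carry_out, never from a script. Its argument "series" is a list of rows, each a list of 2 entries, a list of its own where there are three numbers: the shift along the tool's x, y, z in mm, then the turn about the tool's z in degrees. A call has 1 to 10 rows; each row shifts and turns the pose as measured when the row begins, along the tool's axes as they then stand; what a row does not reach is not made up. A row lasts 1/12 s, in which the tool goes at most 41.7 mm and 7.16 degrees, less where a joint would pass 70% of its speed; a pose out of reach is approached as far as the arm can. A call is refused whole if a number of a shift passes 41.7 or a number of a turn 7.16, either way. A call with a gripper value outside its range is refused whole. "fingers" is the finger opening in mm, from 0 to 85.4, set as the call begins (left out, the last holds). The fingers move at their own pace and stop on an object; "squeeze" is the grip in N (left out, the last holds). Time passes only in rows, so rows that do not move let the fingers close. It gives the time, the measured TCP pose, the force and the opening at its end, in the units of the state.
- manip.get_state(): the state, without advancing time (a new reading comes with each control period).
- manip.get_image(name): name is "scene" or "top" or "wrist"; returns a dict with "frame" (480x640x3 uint8, blue, green, red), "K" (3x3 intrinsics, pixels), "rvec" (rotation vector, rad) and "tvec" (3), from world to camera coordinates, as OpenCV has them; the wrist camera has in their place "mount" (4x4, takes a point from camera to tool coordinates, whose origin is the TCP and whose axes are the tool frame's). Camera axes: x right, y down, z forward; pixel columns grow to the right and rows downward; lengths in m; the calibration is good to about 2 mm. A picture is of the moment at which its call begins: read the wrist's pose just before it. There is no depth.
- manip.sign_off(): hands the job in, once; it reports no verdict.
The state is a dict: "clock": time; "qpos": joint angles; "qd": joint speeds; "effort": joint torques, N m; "position": TCP position; "ee_rot": TCP orientation; "contact_force": force on the tool from outside, world axes, zero at the start; "moment": the same for the moment, N m; "width": finger opening in m.
Only numpy, scipy, OpenCV 4.12 (cv2) and the standard library are available. Lean on these libraries where they do the work, as an engineer would, in place of code of your own. Each camera call takes 0.05 s, during which the arm holds its last target. There are 200 camera calls.

TASK

Put the two trolley axles back together. On the axle with the square base plate thread the flat steel ring first, then the large wheel, then the six-sided collar; on the axle with the round base plate thread the small wheel first, then the round sleeve. Each part must sit fully down on the one below, let go and at rest, and neither of the two jars may be knocked over.

Things in the scene. Friction and masses are not known exactly. Their poses are not given: they have to be found in the camera images.
- flat_ring_mid (a point): Flat ring of bright steel, round, 48 mm outside diameter, 16 mm high, about 0.15 kg. This point is its centre, half-way up (8 mm above its underside). A plain 23 mm hole runs through it along z; it lies flat, hole upright, same either way up.
- large_wheel_mid (a point): The larger of two wheels: black rubber tyre, aluminium hub, 66 mm outside diameter, 24 mm high as it lies, about 0.16 kg. This point is its centre, half-way up (12 mm above its underside). The hub's faces are level with the tyre's. A plain 23 mm hole runs through it along z; it lies flat, hole upright, same either way up.
- hex_collar_mid (a point): Six-sided (hexagonal, like a big nut) dark steel collar, 46 mm across flats, 53 mm across corners, 18 mm high, about 0.16 kg. This point is its centre, half-way up (9 mm above its underside). Its x axis is square to one pair of flats; the other flats are at 60 degree steps. A plain 23 mm hole runs through it along z; it lies flat, hole upright, same either way up.
- small_wheel_mid (a point): The smaller of two wheels: black rubber tyre, aluminium hub, 50 mm outside diameter, 24 mm high as it lies, about 0.10 kg. This point is its centre, half-way up (12 mm above its underside). The hub's faces are level with the tyre's. A plain 23 mm hole runs through it along z; it lies flat, hole upright, same either way up.
- sleeve_mid (a point): Round sleeve (short thick tube) of bright steel, 34 mm outside diameter, 28 mm high, about 0.11 kg. This point is its centre, half-way up (14 mm above its underside). A plain 23 mm hole runs through it along z; it lies flat, hole upright, same either way up.
- square_stand_seat (a point): Axle stand with a SQUARE grey base plate, 90 x 90 mm, 10 mm thick. Bolted down. On it a dark round boss, 34 mm diameter, top 25 mm above the bench; from its middle rises a vertical axle pin, 14 mm diameter, to 54 mm above the boss (last 7 mm tapering to a 6 mm tip). This point: centre of the boss's top, where the lowest part sits; z is up along the axle.
- round_stand_seat (a point): Axle stand with a ROUND grey base plate, 90 mm diameter, 10 mm thick. Bolted down. On it a dark round boss, 34 mm diameter, top 25 mm above the bench; from its middle rises a vertical axle pin, 14 mm diameter, to 54 mm above the boss (last 7 mm tapering to a 6 mm tip). This point: centre of the boss's top, where the lowest part sits; z is up along the axle.
- short_jar_mid (a point): Bystander: small clear glass jar with steel lid, 38 mm diameter, 55 mm high, loose and upright near the middle of the working area. This point is on its axis, half-way up; z is up. Leave it standing.
- tall_jar_mid (a point): Bystander: amber glass jar with steel lid, 52 mm diameter, 85 mm high, loose and upright at the right-hand side. This point is on its axis, half-way up; z is up. Leave it standing.
Mind the look-alikes: they are no part of the job. What is shaped like the part that bears small_wheel_mid but brown or green is not meant.

How it is judged:
At the end, for the whole second after the job is handed in: Square-based axle, from below: flat ring, large wheel, six-sided collar. Round-based axle: small wheel, sleeve. Every part within 8 mm of the axle's line, within 4 mm of its fully seated height, within 0.15 rad of the axle's direction; both jars upright (0.4 rad) (horizontal distance between each of flat_ring_mid, large_wheel_mid, hex_collar_mid and square_stand_seat below 0.008 m and z of flat_ring_mid in the frame of square_stand_seat between 0.004 and 0.012 m and angle between the z axis of each of flat_ring_mid, large_wheel_mid, hex_collar_mid and the z axis of square_stand_seat, either way round below 0.15 rad and z of large_wheel_mid in the frame of square_stand_seat between 0.024 and 0.032 m and z of hex_collar_mid in the frame of square_stand_seat between 0.045 and 0.053 m and horizontal distance between each of small_wheel_mid, sleeve_mid and round_stand_seat below 0.008 m and z of small_wheel_mid in the frame of round_stand_seat between 0.008 and 0.016 m and angle between the z axis of each of small_wheel_mid, sleeve_mid and the z axis of round_stand_seat, either way round below 0.15 rad and z of sleeve_mid in the frame of round_stand_seat between 0.034 and 0.042 m and angle between each of short_jar_mid, tall_jar_mid's own z axis and vertical below 0.4 rad); the robot touches nothing.
It fails at once if a jar is knocked over (angle between any of short_jar_mid, tall_jar_mid's own z axis and vertical above 0.6 rad).
It also fails if it takes over 125 s, if anything falls off the work surface, if the arm or the gripper's body presses on something with over 40 N, if the wrist force passes 120 N, or if a joint passes its speed limit or range.

## Working session

There is one attempt and no reset: what is moved stays moved. The work goes in short steps, Python scripts to look and compute and a tool call to move; the robot and the scene stay as the last step left them, time stands still between calls to the robot, and variables do not carry over. Pictures are saved under pics/ and viewed, about 12 in all and at most 16, crops included, and the job is handed in when it is done.

Besides the shell and the picture viewer there is one more tool, called after "Call:" as name([rows], argument=value, ...), one row to a line, values as JSON. carry_out: Moves the arm, as the interface text tells. Its arguments: {"type":"object","properties":{"series":{"type":"array","items":{"type":"array"}},"fingers":{"type":"number"},"squeeze":{"type":"number"}},"required":["series"]}

```bash
mkdir -p pics
cat > h.py <<'E'
from rig import manip
import cv2, numpy as np
from scipy.spatial.transform import Rotation as R
def grab(n,f=None):
    s=manip.get_state(); im=manip.get_image(n)
    if f: cv2.imwrite('pics/'+f,im['frame'])
    return s,im
def pose(s):
    w,x,y,z=s['ee_rot']; return np.array(s['position']),R.from_quat([x,y,z,w]).as_matrix()
def cam(s,im):
    K=np.array(im['K'])
    if 'mount' in im:
        p,r=pose(s); M=np.array(im['mount']); return K,r@M[:3,:3],p+r@M[:3,3]
    Rm=cv2.Rodrigues(np.array(im['rvec'],float))[0]; return K,Rm.T,-Rm.T@np.array(im['tvec']).ravel()
def ray(c,u,v,z):
    K,A,o=c; d=A@np.linalg.solve(K,[u,v,1]); return o+d*(z-o[2])/d[2]
def proj(c,P):
    K,A,o=c; q=K@(A.T@(np.array(P)-o)); return q[:2]/q[2]
E
python3 - <<'E'
from h import *
for n in('top','scene','wrist'):
    s,im=grab(n,n+'0.png'); c=cam(s,im); print(n,c[2].round(3),np.array(im['K'])[0,0])
    np.savez(n+'0.npz',K=c[0],A=c[1],o=c[2])
    if n=='wrist': print(np.array(im['mount']).round(3))
print(s)
E
```

```text
top [ 0.472 -0.089  1.202] 601.1131704869621
scene [1.137 0.394 0.617] 494.6486876762264
wrist [ 0.236 -0.529  0.373] 413.41040124077
[[ 1.     0.001  0.    -0.001]
 [-0.001  0.951  0.309 -0.08 ]
 [-0.    -0.309  0.951 -0.143]
 [ 0.     0.     0.     1.   ]]
{'clock': 0.1, 'qpos': array([-1.41099610e+00,  2.76551281e-01,  1.50600787e+00,  6.11657931e-06,
        1.36074511e+00, -1.20993646e-01]), 'qd': array([ 0.00136459, -0.00170186, -0.00410368, -0.00069429,  0.00035141,
        0.00165388]), 'effort': array([ 1.27304695e-03, -4.17698979e+01, -2.46405047e+01, -2.67325195e-04,
        5.77625455e-03,  6.45958806e-06]), 'position': array([ 0.15926582, -0.55199792,  0.23051457]), 'ee_rot': array([-5.95444388e-04,  7.99098353e-01, -6.01199709e-01, -6.14698050e-04]), 'contact_force': array([-0.02373815,  0.34321276,  0.07639074]), 'moment': array([0.01560308, 0.00797272, 0.04343127]), 'width': 0.0855620935557598}
```

View pics/top0.png

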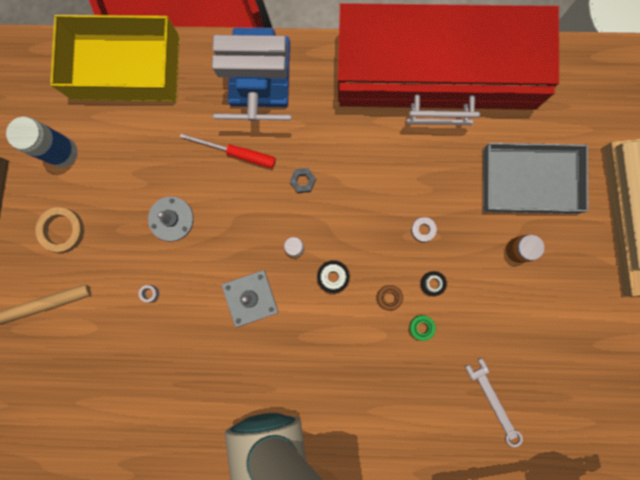

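View pics/scene0.png

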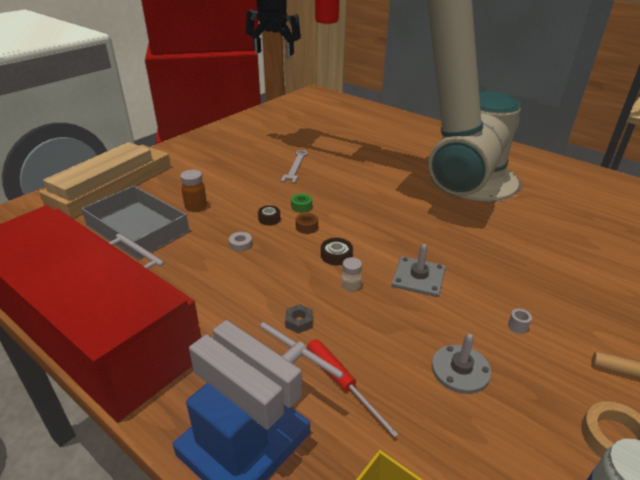

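The top view shows the round stand near (168,218), the square stand (249,299), the sleeve (148,294), the hex collar (303,181), the large wheel (333,277), the ring (424,230), the small black wheel (433,284) and the jars (293,246) and (527,248). I'll enlarge it to read finer positions.

Run:
```python
import cv2
im=cv2.imread('pics/top0.png')
cv2.imwrite('pics/top_crop.png',cv2.resize(im[155:335,130:450],None,fx=2.5,fy=2.5,interpolation=cv2.INTER_CUBIC))
```

```text
(no output)
```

View pics/top_crop.png

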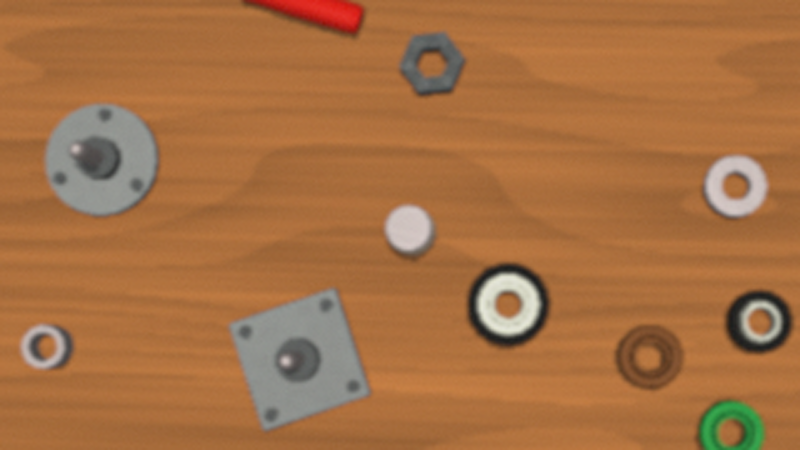

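Run:
```python
from h import *
d=np.load('top0.npz'); c=(d['K'],d['A'],d['o'])
f=lambda u,v,z: ray(c,(u+.5)/2.5-.5+130,(v+.5)/2.5-.5+155,z)
for n,u,v,z in [('rplate',101,159.5,.01),('rboss',99,158,.025),('rtip',76,148,.079),('splate',300,360,.01),('stip',286,361,.079),('hex',432,64,.018),('sjar',409,229,.055),('ring',736,186,.016),('lw',508,305,.024),('sw',759,321,.024),('sleeve',44,347,.028),('brown',649,356,.024),('green',731,432,.024)]:
    print(n,f(u,v,z).round(4))
a=f(465,63,.018)-f(400,67,.018); print('hex corner dir',np.degrees(np.arctan2(a[1],a[0])))
```

```text
rplate [0.5964 0.2499 0.01  ]
rboss [0.596  0.2473 0.025 ]
rtip [0.5975 0.2497 0.079 ]
splate [0.4402 0.0843 0.01  ]
stip [0.441  0.0847 0.079 ]
hex [ 0.6777 -0.0146  0.018 ]
sjar [ 0.5433 -0.0027  0.055 ]
ring [ 0.5856 -0.2572  0.016 ]
lw [ 0.4874 -0.0796  0.024 ]
sw [ 0.4797 -0.2752  0.024 ]
sleeve [0.4458 0.2834 0.028 ]
brown [ 0.4504 -0.1902  0.024 ]
green [ 0.3934 -0.2545  0.024 ]
hex corner dir -85.30720247738878
```

Call:
carry_out([
  [[0, 0, 0], -7],
  [[0, 0, 0], -7],
])

```text
clock: 0.32
position: [0.1592, -0.5516, 0.2298]
ee_rot: [-0.001, 0.868, -0.496, -0.001]
contact_force: [-0.5, -0.8, 0.7]
width: 0.0851
```

Call:
carry_out([
  [[0, 0, 8], -7.1],
  [[0, 0, 8], -7.1],
  [[0, 0, 8], -7.1],
  [[0, 0, 8], -7.1],
  [[0, 0, 8], -7.1],
  [[0, 0, 8], -7.1],
  [[0, 0, 8], -7.1],
  [[0, 0, 8], -7.1],
  [[0, 0, 0], -2.7],
])

```text
clock: 1.07
position: [0.1589, -0.5496, 0.1606]
ee_rot: [-0.004, 1.0, 0.007, -0.001]
contact_force: [0.4, -0.1, 0.6]
width: 0.0853
```

Call:
carry_out([
  [[32, -25, 0], 0],
  [[32, -25, 0], 0],
  [[32, -25, 0], 0],
  [[32, -25, 0], 0],
  [[32, -25, 0], 0],
  [[32, -25, 0], 0],
  [[32, -25, 0], 0],
  [[32, -25, 0], 0],
])

```text
clock: 1.73
position: [0.4129, -0.3461, 0.1569]
ee_rot: [-0.004, 1.0, 0.0, -0.003]
contact_force: [-0.0, -0.1, 0.8]
width: 0.0854
```

Call:
carry_out([
  [[35, -18, 4], 0],
  [[35, -18, 4], 0],
  [[35, -18, 4], 0],
  [[35, -18, 4], 0],
  [[32, -17, 4], 0],
  [[0, 0, 0], 0],
])

```text
clock: 2.23
position: [0.597, -0.2439, 0.1347]
ee_rot: [-0.005, 1.0, 0.004, -0.002]
contact_force: [0.4, -0.5, 0.3]
width: 0.0854
```

Run:
```python
from h import *
s,im=grab('wrist','w1.png'); c=cam(s,im)
np.savez('w1.npz',K=c[0],A=c[1],o=c[2]); print(s['position'],proj(c,[.5856,-.2572,.016]),proj(c,[.4797,-.2752,.024]))
```

```text
[ 0.59702632 -0.24393078  0.13465245] [303.19060019 248.93029442] [144.04010531 276.99752338]
```

View pics/w1.png

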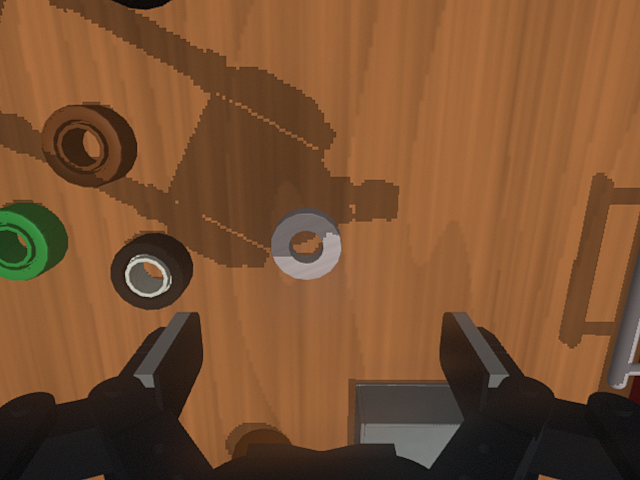

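Call:
carry_out([
  [[-10, 12, 20], 0],
  [[0, 0, 30], 0],
  [[0, 0, 30], 0],
  [[0, 0, 25], 0],
  [[0, 0, 12], 0],
  [[0, 0, 0], 0],
], fingers=70, squeeze=50)

```text
clock: 2.78
position: [0.58, -0.2596, 0.0149]
ee_rot: [-0.003, 1.0, 0.005, -0.004]
contact_force: [-0.3, 0.8, -0.7]
width: 0.0703
```

Call:
carry_out([
  [[6, -3, 5], 0],
  [[0, 0, 4], 0],
  [[0, 0, 0], 0],
])

```text
clock: 3.03
position: [0.5845, -0.258, 0.0062]
ee_rot: [-0.003, 1.0, 0.003, -0.004]
contact_force: [0.6, -0.0, -0.2]
width: 0.0701
```

Call:
carry_out([
  [[0, 0, 0], 0],
  [[0, 0, 0], 0],
  [[0, 0, 0], 0],
  [[0, 0, 0], 0],
  [[0, 0, 0], 0],
], fingers=30)

```text
clock: 3.45
position: [0.5868, -0.2594, 0.0101]
ee_rot: [-0.001, 1.0, 0.003, -0.001]
contact_force: [0.0, 0.8, -0.6]
width: 0.0445
```

Run:
```python
from h import *
s,im=grab('wrist','w2.png'); print(s['position'],s['width'],s['contact_force'],s['clock'])
```

```text
[ 0.5868039  -0.25938182  0.01011617] 0.044527394932882346 [ 0.04474626  0.804407   -0.56296794] 3.45
```

View pics/w2.png

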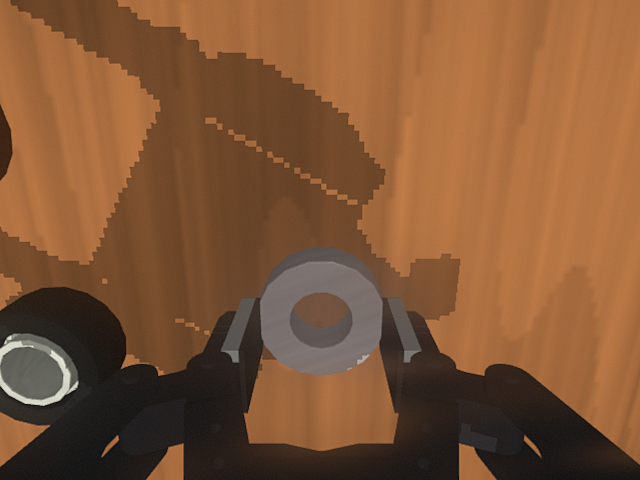

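Run:
```python
from h import *
s,im=grab('wrist'); c=cam(s,im); p,r=pose(s)
print(proj(c,p),ray(c,321,318,.016),ray(c,321,318,.020),s['width'])
for w in(-.022,.022):
  for y in(-.011,.011):
    for z in (0,-.03): print(w,y,z,proj(c,p+r@[w,y,z]))
```

```text
[319.02090359 318.05790194] [ 0.58758932 -0.25606035  0.016     ] [ 0.5875809  -0.25381907  0.02      ] 0.04503979357196913
-0.022 -0.011 0 [261.20690626 292.32840197]
-0.022 -0.011 -0.03 [247.99877738 334.74333466]
-0.022 0.011 0 [263.63637011 342.64986878]
-0.022 0.011 -0.03 [251.60140121 393.52409541]
0.022 -0.011 0 [376.79441333 292.40517642]
0.022 -0.011 -0.03 [389.18312024 334.8335651 ]
0.022 0.011 0 [374.436823   342.72016304]
0.022 0.011 -0.03 [385.70865416 393.60513656]
```

Call:
carry_out([
  [[0, 0, 0], 0],
  [[0, -3, 3], 0],
  [[0, 0, 3], 0],
  [[0, 0, 2], 0],
], fingers=60)

```text
clock: 3.88
position: [0.5872, -0.2563, 0.0021]
ee_rot: [-0.0, 1.0, 0.003, -0.001]
contact_force: [-0.3, 0.3, -0.0]
width: 0.0602
```

Call:
carry_out([
  [[0, 0, 0], 0],
  [[0, 0, 0], 0],
  [[0, 0, 0], 0],
  [[0, 0, 0], 0],
  [[0, 0, 0], 0],
], fingers=30)

```text
clock: 4.3
position: [0.587, -0.2561, 0.002]
ee_rot: [-0.0, 1.0, 0.004, -0.001]
contact_force: [-0.2, 0.6, 0.7]
width: 0.0456
```

Call:
carry_out([
  [[0, 0, -15], 0],
  [[0, 0, -30], 0],
  [[-8, -15, -35], 0],
  [[-16, -35, -30], 0],
  [[-16, -37, 0], 0],
  [[-16, -37, 0], 0],
  [[-16, -37, 0], 0],
  [[-16, -37, 0], 0],
  [[-16, -37, 0], 0],
  [[-10, -20, 0], 0],
])

```text
clock: 5.13
position: [0.4721, -0.0028, 0.1104]
ee_rot: [-0.0, 1.0, -0.002, 0.0]
contact_force: [0.3, -0.6, -1.6]
width: 0.0453
```

Call:
carry_out([
  [[-7, -12, 0], 0],
  [[0, 0, 0], 0],
  [[0, 0, 0], 0],
])

```text
clock: 5.38
position: [0.4596, 0.0151, 0.1099]
ee_rot: [-0.001, 1.0, 0.001, -0.002]
contact_force: [0.8, -0.3, -2.0]
width: 0.0456
```

Run:
```python
from h import *
s,im=grab('wrist','w3.png'); c=cam(s,im)
np.savez('w3.npz',K=c[0],A=c[1],o=c[2]); print(s['position'],s['width'])
for P in([.4402,.0843,.079],[.4402,.0843,.025],[.4402,.0843,.01]):print(proj(c,P))
```

```text
[0.45962657 0.01505963 0.10992122] 0.04557272949296868
[272.42533477 129.45043243]
[284.06263989 123.07407863]
[286.39063628 121.79851454]
```

View pics/w3.png

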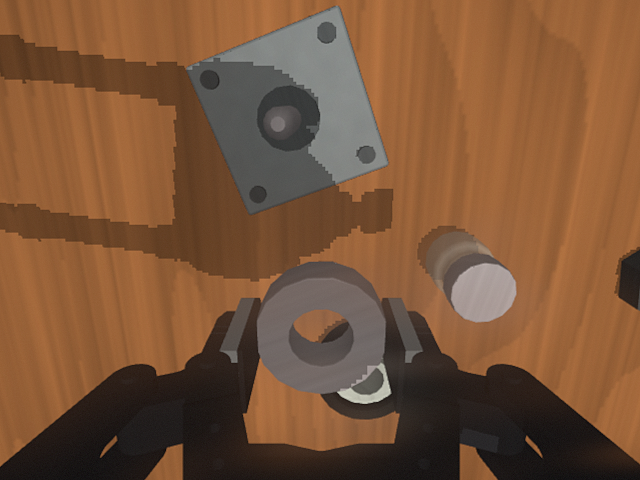

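Run:
```python
from h import *
d=np.load('w3.npz'); c=(d['K'],d['A'],d['o'])
print(ray(c,290,117,.01),ray(c,289,118,.025),ray(c,277,124,.079),ray(c,321,326,.124))
```

```text
[0.4423011  0.08692811 0.01      ] [0.44288633 0.08691389 0.025     ] [0.44213413 0.0864614  0.079     ] [0.46041796 0.01978145 0.124     ]
```

Call:
carry_out([
  [[-9, -35, 0], 0],
  [[-7, -30, 0], 0],
  [[0, 0, 0], 0],
  [[0, 0, 0], 0],
])

```text
clock: 5.77
position: [0.4485, 0.0768, 0.11]
ee_rot: [-0.0, 1.0, -0.003, 0.0]
contact_force: [0.5, -0.7, -1.5]
width: 0.0454
```

Call:
carry_out([
  [[-6, -9, 0], 0],
  [[0, 0, 0], 0],
  [[0, 0, 5], 0],
])

```text
clock: 6.02
position: [0.4452, 0.084, 0.1054]
ee_rot: [0.0, 1.0, -0.005, 0.002]
contact_force: [1.4, 0.1, -0.6]
width: 0.0458
```

Call:
carry_out([
  [[-3, -2, 8], 0],
  [[0, 0, 20], 0],
  [[0, 0, 20], 0],
  [[0, 0, 15], 0],
  [[0, 0, 8], 0],
  [[0, 0, 2], 0],
  [[0, 0, 0], 0],
])

```text
clock: 6.6
position: [0.4428, 0.0829, 0.0269]
ee_rot: [0.0, 1.0, -0.008, 0.002]
contact_force: [-1.9, 3.1, 17.0]
width: 0.0456
```

Call:
carry_out([
  [[0, 0, 0], 0],
  [[0, 0, 0], 0],
  [[0, 0, 0], 0],
  [[0, 0, -20], 0],
  [[0, 0, -35], 0],
  [[0, 5, -25], 0],
  [[12, 30, -5], 0],
  [[12, 35, 0], 0],
  [[12, 35, 0], 0],
  [[8, 30, 0], 0],
], fingers=85)

```text
clock: 7.43
position: [0.4856, -0.0538, 0.1187]
ee_rot: [0.0, 1.0, -0.004, 0.005]
contact_force: [-0.7, -0.1, 1.4]
width: 0.0847
```

Call:
carry_out([
  [[0, 5, 0], 0],
  [[0, 0, 0], 0],
  [[0, 0, 0], 0],
])

```text
clock: 7.68
position: [0.4886, -0.0654, 0.12]
ee_rot: [0.002, 1.0, -0.008, 0.007]
contact_force: [0.3, 0.3, 0.4]
width: 0.0852
```

Run:
```python
from h import *
s,im=grab('wrist','w4.png'); c=cam(s,im)
np.savez('w4.npz',K=c[0],A=c[1],o=c[2]); print(s['position'],s['width'])
for P in([.4425,.0868,.079],[.4425,.0868,.041],[.49,-.077,.024]):print(proj(c,P))
```

```text
[ 0.48859887 -0.06544307  0.11999844] 0.08518803336425518
[ 185.57811611 -103.8897452 ]
[210.33541473 -64.90110718]
[319.93350345 256.42186748]
```

View pics/w4.png

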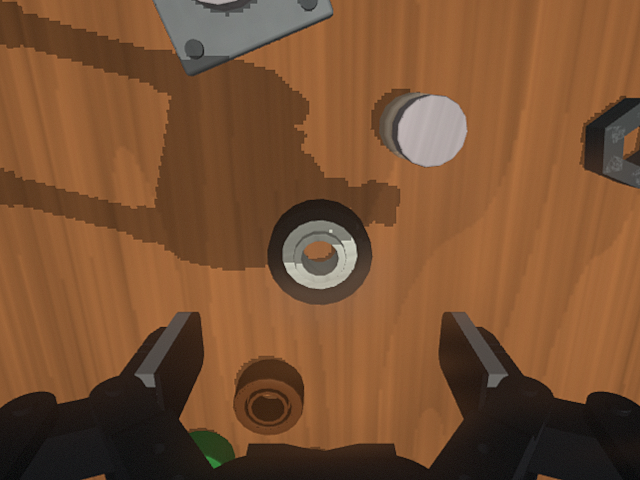

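Call:
carry_out([
  [[1, 10, 20], 0],
  [[0, 0, 30], 0],
  [[0, 0, 30], 0],
  [[0, 0, 20], 0],
  [[0, 0, 6], 0],
  [[0, 0, 0], 0],
])

```text
clock: 8.23
position: [0.4903, -0.0677, 0.0126]
ee_rot: [0.001, 1.0, -0.003, 0.009]
contact_force: [0.2, 0.7, -0.3]
width: 0.085
```

Call:
carry_out([
  [[0, 8, 3], 0],
  [[0, 1, 4], 0],
  [[0, 0, 0], 0],
])

```text
clock: 8.48
position: [0.491, -0.0756, 0.007]
ee_rot: [0.001, 1.0, -0.001, 0.01]
contact_force: [-0.4, 1.1, 0.4]
width: 0.0846
```

Call:
carry_out([
  [[0, 0, 0], 0],
  [[0, 0, 0], 0],
  [[0, 0, 0], 0],
  [[0, 0, 0], 0],
], fingers=50)

```text
clock: 8.82
position: [0.4921, -0.0763, 0.0101]
ee_rot: [0.002, 1.0, -0.002, 0.012]
contact_force: [0.1, 0.4, -1.4]
width: 0.0631
```

Call:
carry_out([
  [[0, 0, -15], 0],
  [[0, 0, -35], 0],
  [[0, 0, -35], 0],
  [[-8, -15, -25], 0],
  [[-13, -37, 0], 0],
  [[-13, -40, 0], 0],
  [[-10, -38, 0], 0],
  [[-2, -12, 0], 0],
  [[0, 0, 0], 0],
  [[0, 0, 0], 0],
])

```text
clock: 9.65
position: [0.4449, 0.0698, 0.1254]
ee_rot: [0.002, 1.0, -0.004, 0.016]
contact_force: [-0.4, 0.0, -1.5]
width: 0.0626
```

Call:
carry_out([
  [[-2, -15, 0], 0],
  [[0, 0, 5], 0],
  [[0, 0, 5], 0],
  [[0, 0, 0], 0],
])

```text
clock: 9.98
position: [0.4449, 0.0816, 0.1145]
ee_rot: [0.003, 1.0, -0.005, 0.017]
contact_force: [0.0, -0.4, -2.4]
width: 0.0629
```

Call:
carry_out([
  [[-3, -4, 8], 0],
  [[-1, -1, 15], 0],
  [[-1, 0, 20], 0],
  [[0, 0, 12], 0],
  [[0, 0, 6], 0],
  [[0, 0, 2], 0],
  [[0, 0, 0], 0],
])

```text
clock: 10.57
position: [0.4434, 0.0846, 0.0499]
ee_rot: [0.001, 1.0, -0.011, 0.017]
contact_force: [-1.6, 2.2, -2.8]
width: 0.063
```

Call:
carry_out([
  [[0, 0, 2], 0],
  [[0, 0, 2], 0],
  [[0, 0, 0], 0],
])

```text
clock: 10.82
position: [0.4434, 0.0846, 0.0503]
ee_rot: [-0.0, 1.0, -0.012, 0.017]
contact_force: [-0.8, 2.4, -4.0]
width: 0.0628
```

Call:
carry_out([
  [[0, 0, 0], 0],
  [[0, 0, 0], 0],
  [[0, 0, 0], 0],
  [[0, 0, -20], 0],
  [[0, 0, -35], 0],
  [[0, 0, -25], 0],
  [[10, 2, -5], -6],
  [[35, 15, 0], 0],
  [[38, 15, 0], 0],
  [[38, 15, 0], 0],
], fingers=85)

```text
clock: 11.65
position: [0.5606, 0.0445, 0.1414]
ee_rot: [0.003, 0.999, 0.044, 0.014]
contact_force: [0.5, 0.2, 0.6]
width: 0.0852
```

Call:
carry_out([
  [[38, 20, 0], 0],
  [[38, 15, 0], 0],
  [[15, 6, 0], 0],
  [[0, 0, 0], 0],
  [[0, 0, 0], 0],
])

```text
clock: 12.07
position: [0.6658, 0.0054, 0.1412]
ee_rot: [0.005, 0.999, 0.043, 0.017]
contact_force: [-0.1, -0.2, 0.3]
width: 0.085
```

Run:
```python
from h import *
s,im=grab('wrist','w5.png'); c=cam(s,im)
np.savez('w5.npz',K=c[0],A=c[1],o=c[2]); print(s['position'],s['width'],pose(s)[1].round(3))
s2,im2=grab('top'); 
a=cv2.resize(im2['frame'][155:335,130:450],None,fx=1.5,fy=1.5,interpolation=cv2.INTER_CUBIC)
b=np.zeros((480+270,640,3),np.uint8); b[:480]=im['frame']; b[480:,:480]=a; cv2.imwrite('pics/w5b.png',cv2.resize(b,None,fx=.8,fy=.8))
print(proj(c,[.68,-.012,.018]))
```

```text
[0.66583267 0.00535109 0.14117877] 0.08496571021530104 [[ 0.996  0.085  0.035]
 [ 0.085 -0.996 -0.009]
 [ 0.034  0.012 -0.999]]
[331.90087818 249.94960988]
```

View pics/w5b.png

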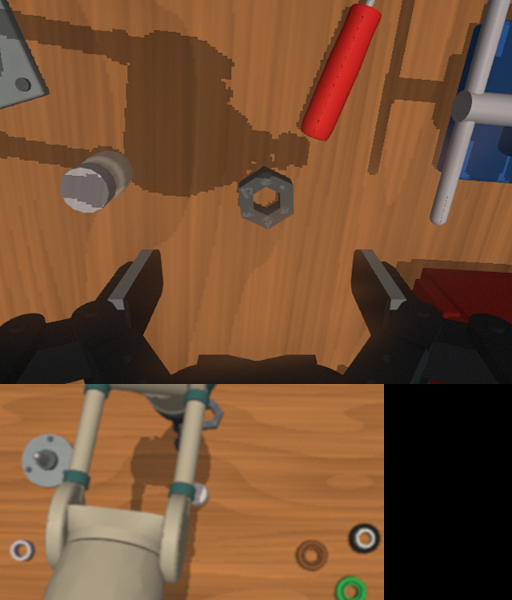

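Call:
carry_out([
  [[4, 9, 20], 0],
  [[4, 8, 30], 0],
  [[0, 0, 30], 0],
  [[0, 0, 28], 0],
  [[0, 0, 12], 0],
  [[0, 0, 3], 0],
  [[0, 0, 0], 0],
], fingers=68)

```text
clock: 12.75
position: [0.6686, -0.0068, 0.0191]
ee_rot: [0.005, 0.999, 0.045, 0.016]
contact_force: [-0.1, 0.5, 0.1]
width: 0.068
```

Call:
carry_out([
  [[9, 5, 0], 0],
  [[2, 1, 4], 0],
  [[0, 0, 6], 0],
  [[0, 0, 4], 0],
  [[0, 0, 0], 0],
])

```text
clock: 13.17
position: [0.6834, -0.0115, 0.0101]
ee_rot: [0.005, 0.999, 0.046, 0.02]
contact_force: [0.1, 0.3, -0.1]
width: 0.0676
```

Call:
carry_out([
  [[-3, 0, 4], 0],
  [[0, 0, 3], 0],
  [[0, 0, 0], 0],
])

```text
clock: 13.42
position: [0.681, -0.012, 0.0032]
ee_rot: [0.005, 0.999, 0.046, 0.021]
contact_force: [-0.3, 0.1, 0.1]
width: 0.0677
```

Call:
carry_out([
  [[0, 0, 0], 0],
  [[0, 0, 0], 0],
  [[0, 0, 0], 0],
  [[0, 0, 0], 0],
  [[0, 0, 0], 0],
], fingers=30)

```text
clock: 13.83
position: [0.6806, -0.012, 0.0034]
ee_rot: [0.005, 0.999, 0.046, 0.021]
contact_force: [-0.2, 0.3, 0.1]
width: 0.0449
```

Call:
carry_out([
  [[0, 0, -15], 0],
  [[0, 0, -35], 0],
  [[0, 0, -38], 0],
  [[0, 0, -35], 0],
  [[-25, -5, -8], 0],
  [[-40, -11, 0], 0],
  [[-40, -11, 0], 0],
  [[-40, -11, 0], 0],
  [[-40, -11, 0], 0],
  [[-20, -5, 0], 0],
])

```text
clock: 14.67
position: [0.4624, 0.024, 0.1257]
ee_rot: [0.005, 0.999, 0.045, 0.019]
contact_force: [-0.7, 0.4, -2.8]
width: 0.0447
```

Call:
carry_out([
  [[0, 0, 0], 0],
  [[0, 0, 0], 0],
])

```text
clock: 14.83
position: [0.4543, 0.0254, 0.1249]
ee_rot: [0.004, 0.999, 0.046, 0.016]
contact_force: [0.1, 0.2, -1.8]
width: 0.045
```

Run:
```python
from h import *
s,im=grab('wrist','w6.png'); c=cam(s,im)
np.savez('w6.npz',K=c[0],A=c[1],o=c[2]); print(s['position'],s['width'],pose(s)[1].round(3))
for P in([.4425,.0868,.079],[.4425,.0868,.065]):print(proj(c,P))
```

```text
[0.45425212 0.0253643  0.12487842] 0.04495369442978564 [[ 0.995  0.091  0.032]
 [ 0.091 -0.996 -0.007]
 [ 0.031  0.01  -0.999]]
[302.22119429 142.26695424]
[302.55202815 139.16373835]
```

View pics/w6.png

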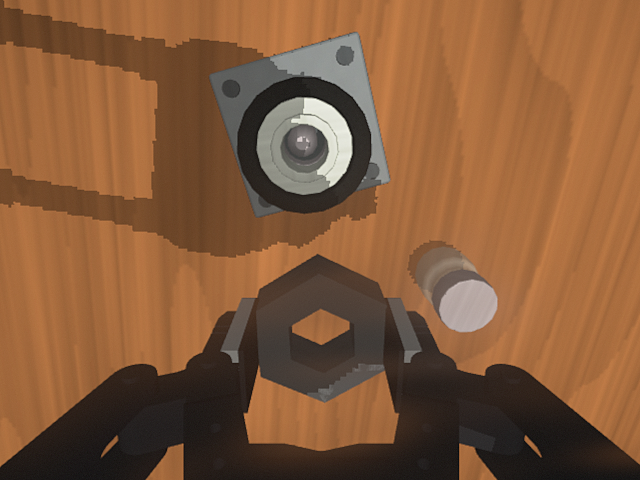

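Call:
carry_out([
  [[-4, -25, 5], 0],
  [[-4, -25, 8], 0],
  [[0, -8, 5], 0],
  [[0, 0, 0], 0],
  [[0, 0, 0], 0],
])

```text
clock: 15.3
position: [0.4511, 0.0823, 0.1064]
ee_rot: [0.005, 0.999, 0.045, 0.02]
contact_force: [-0.3, 0.5, -1.7]
width: 0.0452
```

Call:
carry_out([
  [[-7, -4, 4], 0],
  [[-2, -1, 6], 0],
  [[0, 0, 0], 0],
])

```text
clock: 15.55
position: [0.4446, 0.0849, 0.0955]
ee_rot: [0.006, 0.999, 0.044, 0.022]
contact_force: [-0.6, 0.7, -2.1]
width: 0.045
```

Call:
carry_out([
  [[-2, -2, 8], 0],
  [[-1, 0, 8], 0],
  [[0, 0, 6], 0],
  [[0, 0, 4], 0],
  [[0, 0, 2], 0],
  [[0, 0, 0], 0],
])

```text
clock: 16.05
position: [0.4435, 0.085, 0.0689]
ee_rot: [0.006, 0.999, 0.043, 0.023]
contact_force: [0.7, -0.5, -2.7]
width: 0.0451
```

Call:
carry_out([
  [[0, 0, 2], 0],
  [[0, 0, 1], 0],
  [[0, 0, 0], 0],
])

```text
clock: 16.3
position: [0.4443, 0.0849, 0.0687]
ee_rot: [0.006, 0.999, 0.043, 0.024]
contact_force: [0.5, 0.3, -2.5]
width: 0.0447
```

Call:
carry_out([
  [[0, 0, 0], 0],
  [[0, 0, 0], 0],
  [[0, 0, 0], 0],
  [[0, 0, 0], 0],
  [[0, 0, -15], 0],
  [[0, 0, -30], 0],
  [[0, 0, -20], 0],
  [[0, 10, 0], 5],
  [[5, 30, 0], 0],
  [[5, 38, 0], 0],
], fingers=70)

```text
clock: 17.13
position: [0.4516, 0.0104, 0.135]
ee_rot: [0.004, 1.0, 0.001, 0.023]
contact_force: [1.4, -0.1, -0.2]
width: 0.0702
```

Call:
carry_out([
  [[5, 38, 0], 0],
  [[5, 38, 0], 0],
  [[5, 38, 0], 0],
  [[5, 38, 0], 0],
  [[5, 38, 0], 0],
  [[5, 38, 0], 0],
  [[3, 25, 0], 0],
  [[0, 0, 0], 0],
  [[0, 0, 0], 0],
])

```text
clock: 17.88
position: [0.4874, -0.2631, 0.1372]
ee_rot: [0.006, 1.0, -0.001, 0.025]
contact_force: [-0.6, 1.1, 0.2]
width: 0.0701
```

Run:
```python
from h import *
s,im=grab('wrist','w7.png'); c=cam(s,im)
np.savez('w7.npz',K=c[0],A=c[1],o=c[2]); print(s['position'],s['width'],pose(s)[1].round(3))
print(proj(c,[.4822,-.2747,.024]))
s2,im2=grab('top'); 
a=cv2.resize(im2['frame'][155:335,130:450],None,fx=2,fy=2,interpolation=cv2.INTER_CUBIC)
b=np.zeros((480+360,640,3),np.uint8); b[:480]=im['frame']; b[480:,:]=a; cv2.imwrite('pics/w7b.png',cv2.resize(b,None,fx=.7,fy=.7))
```

```text
[ 0.48744902 -0.26308158  0.13722151] 0.07007455938525689 [[ 0.999 -0.003  0.05 ]
 [-0.002 -1.    -0.013]
 [ 0.05   0.012 -0.999]]
[303.1497343  245.92933118]
```

View pics/w7b.png

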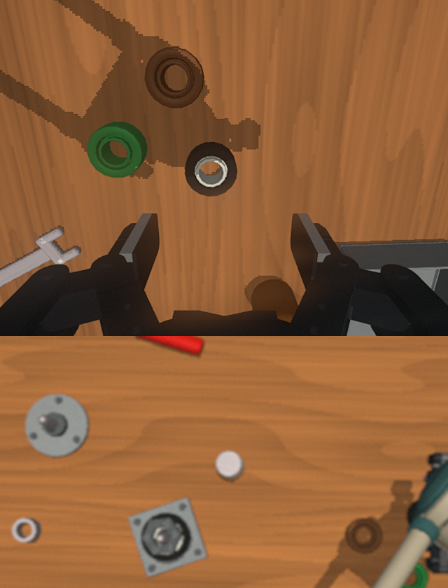

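Call:
carry_out([
  [[-6, 4, 20], 0],
  [[-6, 4, 30], 0],
  [[0, 0, 30], 0],
  [[0, 0, 20], 0],
  [[0, 0, 5], 0],
  [[0, 0, 0], 0],
], fingers=65)

```text
clock: 18.48
position: [0.4816, -0.2619, 0.0312]
ee_rot: [0.006, 1.0, 0.005, 0.027]
contact_force: [-0.5, 0.2, -0.2]
width: 0.0651
```

Call:
carry_out([
  [[-1, 10, 3], 0],
  [[0, 1, 8], 0],
  [[0, 0, 10], 0],
  [[0, 0, 4], 0],
  [[0, 0, 0], 0],
])

```text
clock: 18.9
position: [0.4849, -0.2737, 0.0085]
ee_rot: [0.008, 1.0, 0.006, 0.03]
contact_force: [-0.5, 0.2, 0.3]
width: 0.0651
```

Call:
carry_out([
  [[-2, 0, 2], 0],
  [[0, 0, 1], 0],
  [[0, 0, 0], 0],
])

```text
clock: 19.15
position: [0.4833, -0.2742, 0.0055]
ee_rot: [0.008, 0.999, 0.006, 0.03]
contact_force: [-0.4, 0.3, 1.0]
width: 0.0652
```

Call:
carry_out([
  [[0, 0, 0], 0],
  [[0, 0, 0], 0],
  [[0, 0, 0], 0],
  [[0, 0, 0], 0],
  [[0, 0, 0], 0],
], fingers=35)

```text
clock: 19.57
position: [0.483, -0.2743, 0.0069]
ee_rot: [0.008, 0.999, 0.006, 0.03]
contact_force: [0.5, -0.1, -0.2]
width: 0.0482
```

Call:
carry_out([
  [[0, 0, -15], 0],
  [[0, 0, -35], 0],
  [[0, 0, -38], 0],
  [[2, -10, -35], 0],
  [[9, -30, 0], 0],
  [[9, -38, 0], 0],
  [[9, -38, 0], 0],
  [[9, -38, 0], 0],
  [[9, -38, 0], 0],
  [[9, -38, 0], 0],
])

```text
clock: 20.4
position: [0.5319, -0.042, 0.1345]
ee_rot: [0.01, 0.999, -0.001, 0.032]
contact_force: [0.4, 0.8, -2.0]
width: 0.0482
```

Call:
carry_out([
  [[9, -38, 0], 0],
  [[9, -38, 0], 0],
  [[9, -38, 0], 0],
  [[9, -38, 0], 0],
  [[9, -38, 0], 0],
  [[6, -30, 0], 0],
  [[0, 0, 0], 0],
  [[0, 0, 0], 0],
])

```text
clock: 21.07
position: [0.584, 0.1992, 0.1317]
ee_rot: [0.007, 0.999, 0.003, 0.033]
contact_force: [-0.4, -0.7, -1.4]
width: 0.0483
```

Run:
```python
from h import *
s,im=grab('wrist','w8.png'); c=cam(s,im)
np.savez('w8.npz',K=c[0],A=c[1],o=c[2]); print(s['position'],s['width'],pose(s)[1].round(3))
for P in([.599,.252,.079],[.599,.252,.025],[.599,.252,.01]):print(proj(c,P))
```

```text
[0.58404747 0.19919515 0.13167835] 0.04831240338858527 [[ 0.998  0.006  0.065]
 [ 0.007 -1.    -0.015]
 [ 0.065  0.015 -0.998]]
[344.55228106 160.86020674]
[333.67686456 146.92847029]
[331.41424526 144.02998674]
```

View pics/w8.png

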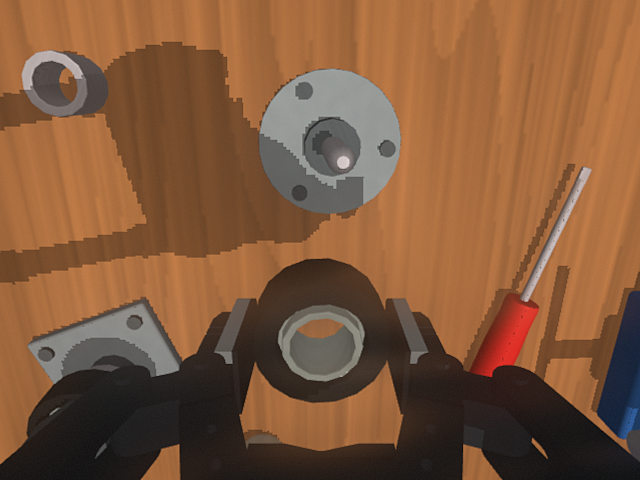

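Call:
carry_out([
  [[6, -25, 5], 0],
  [[6, -25, 8], 0],
  [[0, -4, 5], 0],
  [[0, 0, 0], 0],
  [[0, 0, 0], 0],
])

```text
clock: 21.53
position: [0.5962, 0.2477, 0.1123]
ee_rot: [0.009, 0.999, -0.0, 0.031]
contact_force: [1.0, -0.3, -1.0]
width: 0.0482
```

Call:
carry_out([
  [[3, -4, 4], 0],
  [[0, 0, 6], 0],
  [[0, 0, 6], 0],
  [[0, 0, 0], 0],
])

```text
clock: 21.87
position: [0.6004, 0.2468, 0.096]
ee_rot: [0.01, 0.999, -0.003, 0.031]
contact_force: [-0.3, -0.1, -2.1]
width: 0.0482
```

Call:
carry_out([
  [[-2, -4, 4], 0],
  [[-1, -2, 8], 0],
  [[-1, 0, 15], 0],
  [[-1, 0, 15], 0],
  [[-1, 0, 12], 0],
  [[0, 0, 6], 0],
  [[0, 0, 2], 0],
  [[0, 0, 0], 0],
])

```text
clock: 22.53
position: [0.5986, 0.2521, 0.0315]
ee_rot: [0.01, 0.999, -0.003, 0.033]
contact_force: [-0.8, -0.1, 0.3]
width: 0.0482
```

Call:
carry_out([
  [[0, 0, 2], 0],
  [[0, 0, 0], 0],
])

```text
clock: 22.7
position: [0.599, 0.2522, 0.0322]
ee_rot: [0.01, 0.999, -0.003, 0.033]
contact_force: [0.1, 0.3, -1.3]
width: 0.0485
```

Call:
carry_out([
  [[0, 0, 0], 0],
  [[0, 0, 0], 0],
  [[0, 0, 0], 0],
  [[0, 0, -20], 0],
  [[1, 0, -35], 0],
  [[1, 0, -35], 0],
  [[-15, -5, -10], 0],
  [[-35, -8, 0], 0],
  [[-38, -8, 0], 0],
  [[-35, -8, 0], 0],
], fingers=65)

```text
clock: 23.53
position: [0.4785, 0.285, 0.1273]
ee_rot: [0.007, 0.999, -0.006, 0.04]
contact_force: [-0.1, -0.1, 0.7]
width: 0.0653
```

Call:
carry_out([
  [[-15, -4, 0], 0],
  [[0, 0, 0], 0],
  [[0, 0, 0], 0],
])

```text
clock: 23.78
position: [0.453, 0.2896, 0.125]
ee_rot: [0.008, 0.999, -0.004, 0.036]
contact_force: [0.1, 1.1, -0.1]
width: 0.0651
```

Run:
```python
from h import *
s,im=grab('wrist','w9.png'); c=cam(s,im)
np.savez('w9.npz',K=c[0],A=c[1],o=c[2]); print(s['position'],s['width'],pose(s)[1].round(3))
print(proj(c,[.448,.286,.028]))
s2,im2=grab('scene')
b=np.hstack([im['frame'],im2['frame']]); cv2.imwrite('pics/w9b.png',cv2.resize(b,None,fx=.62,fy=.62))
```

```text
[0.45296349 0.28961879 0.12502118] 0.06510742507921369 [[ 0.997 -0.008  0.072]
 [-0.007 -1.    -0.016]
 [ 0.073  0.016 -0.997]]
[300.12044079 242.48826575]
```

View pics/w9b.png

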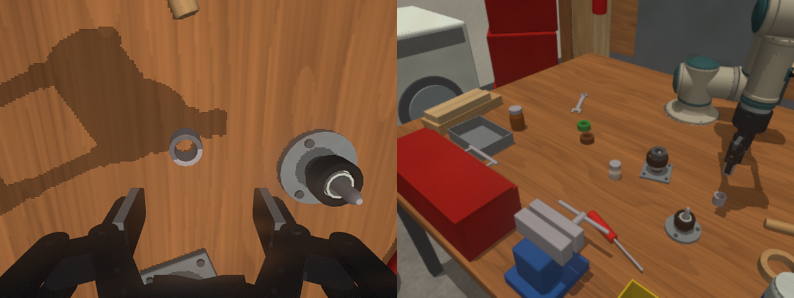

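Call:
carry_out([
  [[-6, 2, 15], 0],
  [[-5, 2, 25], 0],
  [[-2, 0, 25], 0],
  [[-1, 0, 20], 0],
  [[0, 0, 8], 0],
  [[0, 0, 0], 0],
])

```text
clock: 24.38
position: [0.4603, 0.285, 0.03]
ee_rot: [0.005, 0.999, -0.007, 0.043]
contact_force: [0.5, 0.0, 0.6]
width: 0.065
```

Call:
carry_out([
  [[-10, 0, 0], 0],
  [[-3, 0, 0], 0],
  [[0, 0, 0], 0],
])

```text
clock: 24.63
position: [0.4495, 0.2853, 0.0296]
ee_rot: [0.005, 0.999, -0.009, 0.044]
contact_force: [-0.1, -0.1, 0.3]
width: 0.0648
```

Call:
carry_out([
  [[-2, 0, 8], 0],
  [[-1, 0, 8], 0],
  [[0, 0, 3], 0],
  [[0, 0, 0], 0],
])

```text
clock: 24.97
position: [0.4498, 0.2865, 0.0119]
ee_rot: [0.003, 0.999, -0.008, 0.048]
contact_force: [-0.4, -0.2, -0.1]
width: 0.0654
```

Call:
carry_out([
  [[-1, 1, 2], 0],
  [[0, 0, 0], 0],
  [[0, 0, 0], 0],
  [[0, 0, 0], 0],
  [[0, 0, 0], 0],
  [[0, 0, 0], 0],
  [[0, 0, 0], 0],
], fingers=20)

```text
clock: 25.55
position: [0.4489, 0.2856, 0.0103]
ee_rot: [0.003, 0.999, -0.008, 0.048]
contact_force: [0.1, -0.5, -1.7]
width: 0.0326
```

Call:
carry_out([
  [[0, 0, -15], 0],
  [[0, 0, -30], 0],
  [[0, 0, -35], 0],
  [[5, 5, -25], 0],
  [[32, 20, 0], 0],
  [[36, 20, 0], 0],
  [[36, 20, 0], 0],
  [[33, 15, 0], 0],
  [[0, 0, 0], 0],
  [[0, 0, 0], 0],
])

```text
clock: 26.38
position: [0.582, 0.2002, 0.1315]
ee_rot: [0.005, 0.999, -0.006, 0.046]
contact_force: [-1.0, -0.6, -1.0]
width: 0.0328
```

Run:
```python
from h import *
s,im=grab('wrist','w10.png'); c=cam(s,im)
np.savez('w10.npz',K=c[0],A=c[1],o=c[2]); print(s['position'],s['width'],pose(s)[1].round(3))
for P in([.599,.252,.079],[.599,.252,.049]):print(proj(c,P))
p,r=pose(s)
print('sleeve centre/top guess',proj(c,p+r@[0,0,-.018]))
```

```text
[0.5820248  0.20022031 0.13149102] 0.03278253539386534 [[ 0.996 -0.013  0.092]
 [-0.012 -1.    -0.01 ]
 [ 0.092  0.009 -0.996]]
[343.64415459 162.96104145]
[335.64212414 154.55192586]
sleeve centre/top guess [318.77433284 344.08165081]
```

View pics/w10.png

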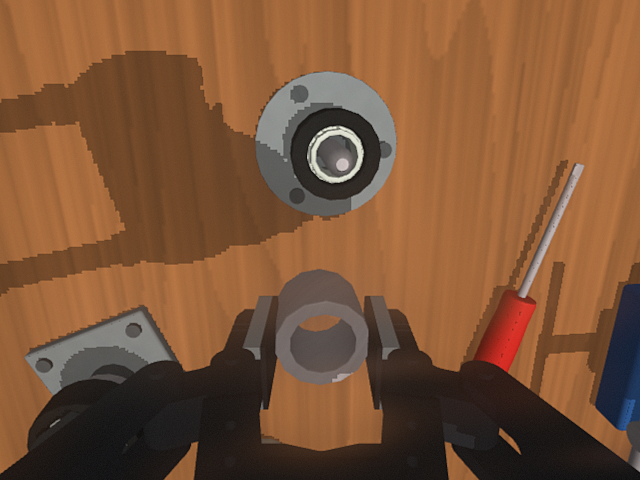

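Call:
carry_out([
  [[8, -25, 5], 0],
  [[7, -25, 8], 0],
  [[0, -4, 5], 0],
  [[0, 0, 0], 0],
  [[0, 0, 0], 0],
])

```text
clock: 26.85
position: [0.5945, 0.2561, 0.1118]
ee_rot: [0.006, 0.999, -0.005, 0.044]
contact_force: [-0.4, -0.4, -1.2]
width: 0.0322
```

Call:
carry_out([
  [[4, 3, 3], 0],
  [[0, 0, 5], 0],
  [[0, 0, 5], 0],
  [[0, 0, 0], 0],
])

```text
clock: 27.18
position: [0.5973, 0.2513, 0.0986]
ee_rot: [0.007, 0.999, -0.005, 0.043]
contact_force: [-0.5, 0.4, -1.3]
width: 0.0326
```

Call:
carry_out([
  [[1, -1, 5], 0],
  [[0, 0, 8], 0],
  [[-1, 0, 10], 0],
  [[-1, 0, 8], 0],
  [[0, 0, 5], 0],
  [[0, 0, 2], 0],
  [[0, 0, 0], 0],
])

```text
clock: 27.77
position: [0.6003, 0.2504, 0.0591]
ee_rot: [0.007, 0.999, -0.006, 0.044]
contact_force: [-0.7, 0.2, 1.2]
width: 0.0326
```

Seated height is as expected. I'll release, lift straight out and check.

Call:
carry_out([
  [[0, 0, 1], 0],
  [[0, 0, 0], 0],
  [[0, 0, 0], 0],
])

```text
clock: 28.02
position: [0.6005, 0.2505, 0.0592]
ee_rot: [0.007, 0.999, -0.006, 0.044]
contact_force: [0.6, -0.1, -0.4]
width: 0.0323
```

Call:
carry_out([
  [[0, 0, 0], 0],
  [[0, 0, 0], 0],
  [[0, 0, 0], 0],
  [[1, 0, -15], 0],
  [[2, 0, -25], 0],
  [[2, 0, -35], 0],
  [[0, 20, -20], 0],
  [[0, 35, 0], 0],
  [[0, 35, 0], 0],
  [[0, 0, 0], 0],
], fingers=65)

```text
clock: 28.85
position: [0.5971, 0.1612, 0.1571]
ee_rot: [0.007, 0.999, -0.003, 0.044]
contact_force: [-0.4, -0.2, -0.5]
width: 0.0648
```

Run:
```python
from h import *
s,im=grab('wrist','w11.png'); c=cam(s,im); print(s['position'],s['contact_force'])
s2,im2=grab('scene','s11.png'); c2=cam(s2,im2)
a=cv2.resize(im2['frame'][200:420,320:540],(480,480),interpolation=cv2.INTER_CUBIC)
cv2.imwrite('pics/w11b.png',cv2.resize(np.hstack([im['frame'],a]),None,fx=.7,fy=.7))
# expected centres of visible top faces & edges in scene crop
for n,P in [('sleeve top',[.599,.252,.077]),('rtip',[.599,.252,.079]),('hex top',[.4425,.0868,.083])]:
    q=proj(c2,P); print(n,proj(c,P).round(0)*.7,((q-[320,200])*480/220*.7+[448,0]).round(0))
```

```text
[0.59707963 0.16120354 0.1570849 ] [-0.4151947  -0.21762774 -0.48731664]
sleeve top [216.3  53.2] [678. 210.]
rtip [216.3  53.2] [678. 208.]
hex top [ 32.2 264.6] [608.  67.]
```

View pics/w11b.png

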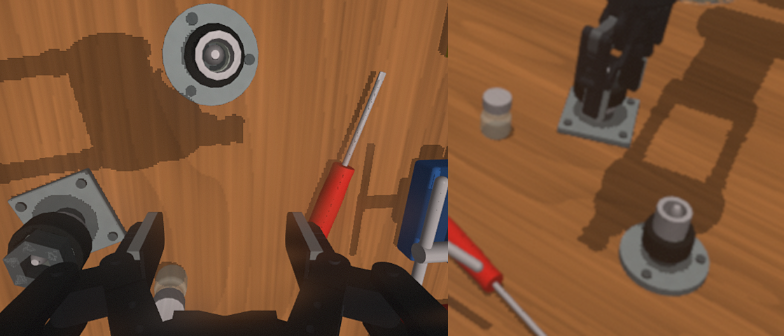

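Call:
carry_out([
  [[0, 35, -10], 0],
  [[0, 40, -5], 0],
  [[0, 40, 0], 0],
  [[0, 40, 0], 0],
  [[0, 40, 0], 0],
  [[0, 40, 0], 0],
  [[0, 30, 0], 0],
  [[0, 0, 0], 0],
  [[0, 0, 0], 0],
  [[0, 0, 0], 0],
])

```text
clock: 29.78
position: [0.5987, -0.0987, 0.169]
ee_rot: [0.001, 0.999, 0.004, 0.043]
contact_force: [-0.5, -0.1, 0.5]
width: 0.0649
```

Run:
```python
from h import *
s,im=grab('scene','s12.png'); c=cam(s,im); 
a=cv2.resize(im['frame'][210:310,330:470],(784,560),interpolation=cv2.INTER_CUBIC)
for h in(.025,.041,.065,.083):
    for k in range(36):
        t=k*np.pi/18; q=(proj(c,[.4425+.0265*np.cos(t),.0868+.0265*np.sin(t),h])-[330,210])*5.6
        if k==0:print(h,q.round())
        cv2.circle(a,tuple(int(v) for v in q),1,(0,255,255) if h==.083 else (0,0,255),-1)
cv2.imwrite('pics/s12b.png',a)
```

```text
0.025 [469. 365.]
0.041 [475. 327.]
0.065 [484. 270.]
0.083 [491. 226.]
```

View pics/s12b.png

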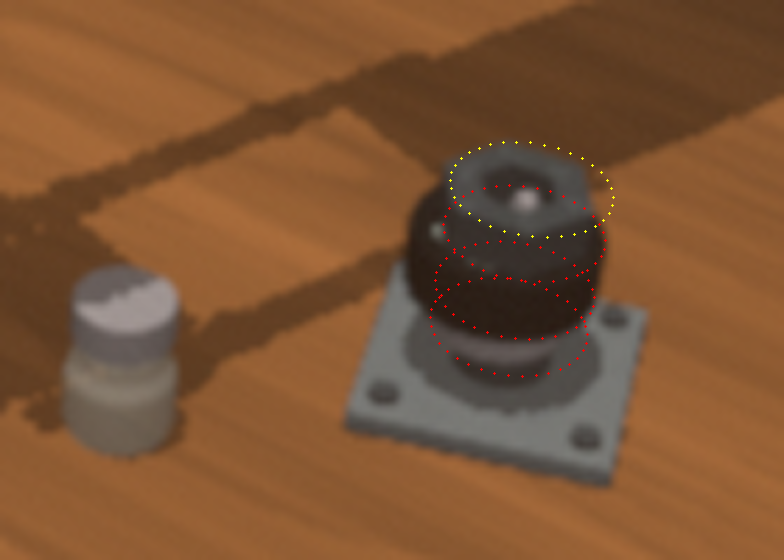

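```bash
python3 -c "
from h import *
print(manip.sign_off())"
```

```text
the job is handed in; nothing more can be done
None
```

Both axles are assembled and the job is handed in, at about 30 s on the robot's clock out of the 125 s allowed. sign_off gave no verdict.

- **Square-based axle:** flat ring, large wheel, six-sided collar, in that order from below. The last scene picture shows the stack level and seated. The collar sits a few mm off the pin's line, but the 23 mm hole on a 14 mm pin allows at most 4.5 mm, inside the 8 mm limit.
- **Round-based axle:** small wheel, then sleeve. Both went down to the expected height (within about 1 mm by the tool's height) and look level in the last pictures.
- **Jars:** the short jar was standing in the last pictures. The tall jar was last seen upright in the scene view at about 24 s, and the arm did not go near it afterwards. The last picture was cropped and left it out.
- **Gripper:** open and clear of everything at hand-in, with about 0.5 N or less on each axis of the force reading.

Four checks disagreed or did not go to plan:

- The top and wrist cameras differed by about 3 mm, and I used the wrist camera's values.
- The first grasp of the ring came up about 4 mm too high, so I opened and took it again lower.
- The gripper's width reading was about 1–3 mm less than the true part sizes throughout.
- The tool slowly tilted to about 0.09 rad over the run. It did not affect the parts, which settled level when let go.

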